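Swap the optics on two hand shuttles

ROBOT

A 6-joint arm with a two-finger parallel gripper is mounted at the origin on a cart in front of the work surface, level with it; the furniture and walls round the work are solid. World frame = base frame: x ahead of the robot, y to its left, z up, the work surface at z = 0. Lengths are in mm, angles in degrees, forces in N, time in s.
With the tool pointing down it reaches from about 350 to 850 mm from the base axis. Payload 8.1 kg.
Tool frame: the origin (TCP) lies at the very end of the fingers, on their centre line; the grasp point (between the pads) lies 19 mm behind it (tcp_to_grasp is the distance from the TCP to the grasp point, in mm); z points along the fingers, x is the direction in which the jaws open and shut, and the axes are right-handed (so a half turn about z gives the same grasp; the last joint's range is limited). The gripper opens to 85 mm and grips with 20 to 120 N. Pads are 22 mm wide; open, the fingers measure 114 mm over their backs; the gripper's body (76 mm by 85 mm) begins 54 mm behind the grasp point. The pads swing forward as they close: fully open they stand 13 mm farther back than shut.
Start: joints at [-72.731, 7.471, 85.268, -0, 87.261, -4.893], TCP at [226.356, -555.669, 231.292] pointing down, gripper open.
Joint ranges: [-169.43, 169.43], [-51.17, 129.36], [1.28, 143.12], [-76.62, 256.62], [0, 156.53], [-152.29, 152.29]. Speed limits (degrees/s): [136.94, 136.94, 159.86, 180, 180, 180].

INTERFACE

Orientations are given as [roll, pitch, yaw] about the fixed x, y, z axes, in that order (R = Rz(yaw) Ry(pitch) Rx(roll)).
In Python, from bench import * gives the robot as it stands. The module is installed in compiled form; this text tells all that it offers.
- The arm moves only by the tool apply_moves, never from a script. Its argument "targets" is text: rows parted by semicolons, each of 7 numbers parted by spaces: the turn, a rotation vector about the tool's x, y, z in rad, then the shift along the tool's x, y, z in cm, then the finger opening in cm, from 0 to 8.54. A call has exactly 5 rows; each row is the pose to reach, as a shift and turn from the pose commanded when the call began, along the tool's axes at that moment; what a row does not reach only later rows make up. A row lasts 1/10 s, in which the tool goes at most 50 mm and 8.59 degrees, less where a joint would pass 70% of its speed; a pose out of reach is approached as far as the arm can. A call with a gripper value outside its range is refused whole. The fingers move at their own pace and stop on an object; "force" is the grip in N (left out, the last holds). Time passes only in rows, so rows that repeat a pose let the fingers close, or fill a call up. It gives the time, the measured TCP pose, the force and the opening at its end, in the units of the state.
- sense(): the state, without advancing time (a new reading comes with each control period).
- snapshot(name): name is "scene" or "top"; returns the picture (384x512x3 uint8, red, green, blue); there is no depth.
- camera_model(name): a dict with "fx", "fy", "cx", "cy" (pixels), "position" and "attitude" of the camera in the world. Camera axes: x right, y up, looking along -z (the intrinsics and any distortion apply to the point x, -y, -z); pixel columns grow to the right and rows downward; lengths in mm; the calibration is good to about 2 mm. A picture is of the moment at which its call begins. camera_model takes no time and is no camera call.
- hand_in(): hands the job in, once; it reports no verdict.
Trained networks look in the newest picture that a camera, given by its name, has taken for a name from the list of things; names that differ only in an ending like _2 or _b are one class to them, and where a whole thing is asked for, a point or a joint stands for the part that bears it (a point fixed in the world has none). Each returns a list of dicts, best first, with "confidence" (0 to 1); they miss things now and then, are a little off and sometimes report something else, mostly with a low value. They report only what shows in the picture. A call takes as long as a camera call. They do not tell look-alikes from the thing itself.
- recognise(camera, query): "at" ([row, column] in pixels, amid what is visible of it).
- place_of(camera, query): "at" ([row, column] in pixels: a listed point, or the origin of a listed thing).
The state is a dict: "time": time; "joint_pos": joint angles; "qd": joint speeds; "joint_efforts": joint torques, N m; "tool_pos": TCP position; "tcp_rot": TCP orientation; "ft_force": force on the tool from outside, world axes, zero at the start; "wrist_torque": the same for the moment, N m; "finger_gap": finger opening in mm.
Only numpy, scipy, OpenCV 4.12 (cv2) and the standard library are available. Lean on these libraries where they do the work, as an engineer would, in place of code of your own. Each camera call takes 0.05 s, during which the arm holds its last target. There are 200 camera calls.

TASK

Two low hand shuttles stand on the optical table, each with a sliding grey tray that has a raised lip near its front and an optic standing loose on it. First push the tray with the finned beam block fully home, away from you; then hook a fingertip behind the lip of the tray with the mirror mount and draw that tray gently all the way out to its stop. Use fingertips only: do not grip or lift anything, do not touch the two optics, which must stay standing in their trays, and leave everything else where it is.

Things in the scene. Friction and masses are not known exactly. Their poses are not given: they have to be found in the camera images.
- shuttle_mirror: fixed aluminium base of the hand shuttle whose grey tray carries the mirror mount: 280 x 90 mm, two guide bars (top 9 mm above the table), at the rear two side guides 18 mm high. Origin: centre of its underside, on the table. +x points away from the robot along the rail (up to 0.16 rad askew); the tray slides along -x to come out. Tray: 170 x 78 mm, plate 10 to 20 mm above the table
- shuttle_mirror_lip (a point): middle of the top edge of the lip's upright rear face, tray with the mirror mount; moves with it, axes as its base's. Lip 6 mm thick, top 36 mm above the table. Behind it (+x) a finger space 53 mm long, full tray width, floor 20 mm above the table; then the optic's seat, rim 28 mm above the table
- shuttle_mirror_front (a point): middle of the front edge of the tray with the mirror mount, 15 mm above the table; moves with it, axes as its base's. The edge is an upright face from 10 to 20 mm above the table, 40 mm in front of the lip's rear face; above it a ramp rises over 34 mm to the lip's top. The tray can be pushed home here
- shuttle_mirror_tray (a joint): travel of the tray with the mirror mount, m: 0 = fully home (pushed away from the robot against its rear stop), 0.09 = fully out (against its front stop); starts home or up to 8 mm from it. It slides with about 2 N of friction and stays where it is left
- shuttle_block: fixed aluminium base of the hand shuttle whose grey tray carries the beam block: 280 x 90 mm, two guide bars (top 9 mm above the table), at the rear two side guides 18 mm high. Origin: centre of its underside, on the table. +x points away from the robot along the rail (up to 0.16 rad askew); the tray slides along -x to come out. Tray: 170 x 78 mm, plate 10 to 20 mm above the table
- shuttle_block_lip (a point): middle of the top edge of the lip's upright rear face, tray with the beam block; moves with it, axes as its base's. Lip 6 mm thick, top 36 mm above the table. Behind it (+x) a finger space 53 mm long, full tray width, floor 20 mm above the table; then the optic's seat, rim 28 mm above the table
- shuttle_block_front (a point): middle of the front edge of the tray with the beam block, 15 mm above the table; moves with it, axes as its base's. The edge is an upright face from 10 to 20 mm above the table, 40 mm in front of the lip's rear face; above it a ramp rises over 34 mm to the lip's top. The tray can be pushed home here
- shuttle_block_tray (a joint): travel of the tray with the beam block, m: 0 = fully home (pushed away from the robot against its rear stop), 0.09 = fully out (against its front stop); starts 78 to 90 mm out. It slides with about 2 N of friction and stays where it is left
- mirror_mount: black kinematic mirror mount with a round dark mirror facing the robot, 44 x 38 x 58 mm, standing loose in the seat of its tray, some 90 mm behind the lip; origin: about the centre of its underside, z up
- beam_block: black finned rectangular beam block on a short round foot, 26 x 50 x 58 mm, standing loose in the seat of its tray, some 90 mm behind the lip; origin: about the centre of its underside, z up
- collet_knob: bystander: brass-coloured stepped nut, 28 mm across, 26 mm high, on the table 66 mm to the left (+y) of the middle line of the mirror mount's shuttle; origin: centre of its underside
- lens_tube: bystander: black tube on end, 30 mm across, 45 mm high, on the table 66 mm to the left (+y) of the middle line of the beam block's shuttle; origin: centre of its underside
- screen_plate: black upright beam screen, fixed, always in the same place: a thin plate 226 mm long (along world x), 230 mm high, on a foot 40 mm wide; it stands between the robot's left side and the shuttles, keep the arm clear of it; origin: centre of its underside
- lens_case: bystander: flat round white case, 57 mm across, 20 mm high, at the left of the table; origin: centre of its underside
- tape_amber: bystander: roll of amber tape lying flat, 70 mm across, 18 mm high, at the left of the table; origin: centre of its underside
Not all that is in view belongs to the job. What is shaped like the mirror_mount but green is not meant.

How it is judged:
By the outcome, as a careful person would: the job done as asked, in the order asked, and still so for the second after the job is handed in, with the robot touching nothing.
It also fails if it takes over 45 s, if anything falls off the work surface, if the arm or the gripper's body presses on something with over 40 N, if the wrist force passes 120 N, or if a joint passes its speed limit or range.

## Working session

There is one attempt and no reset: what is moved stays moved. The work goes in short steps, Python scripts to look and compute and a tool call to move; the robot and the scene stay as the last step left them, time stands still between calls to the robot, and variables do not carry over. Pictures are saved under pics/ and viewed, about 8 in all and at most 12, crops included, and the job is handed in when it is done.

Besides the shell and the picture viewer there is one more tool, called after ">>>" in YAML: its name, and indented under it one key for each argument. apply_moves: Moves the arm, as the interface text tells. Its arguments: {"type":"object","properties":{"targets":{"type":"string"},"force":{"type":"number"}},"required":["targets"]}

```bash
mkdir -p pics; cat > h.py <<'E'
from bench import *
import numpy as np, cv2
from scipy.spatial.transform import Rotation as R
def ray(cam,rc):
    m=camera_model(cam); 
    d=np.array([(rc[1]-m['cx'])/m['fx'],-(rc[0]-m['cy'])/m['fy'],-1.])
    A=np.array(m['attitude'],float)
    Rm=A if A.shape==(3,3) else (R.from_quat(A) if A.size==4 else R.from_euler('xyz',A,degrees=True)).as_matrix()
    return np.array(m['position'],float),Rm@d
def atz(cam,rc,z):
    p,d=ray(cam,rc); return p+d*(z-p[2])/d[2]
E
python3 - <<'E'
from h import *
print(camera_model('top'));print(camera_model('scene'));print(sense())
for c in('top','scene'):
    im=snapshot(c);cv2.imwrite(f'pics/{c}0.png',im[:,:,::-1])
    for q,z in(('shuttle_mirror_lip',36),('shuttle_mirror_front',15),('shuttle_mirror',0),('shuttle_block_lip',36),('shuttle_block_front',15),('shuttle_block',0),('mirror_mount',22),('beam_block',22),('collet_knob',0),('lens_tube',0)):
        for r in place_of(c,q)[:3]: print(c,q,np.round(r['at'],1),round(r['confidence'],2),atz(c,r['at'],z).round(1))
E
```

```text
{'fx': 470.4989189720915, 'fy': 470.4989189720915, 'cx': 258.10772087864916, 'cy': 190.23117906987864, 'position': array([ 520.18413041,  -65.16754269, 1322.45160922]), 'attitude': array([  2.82723139,   0.1930165 , -89.28930691])}
{'fx': 385.52605541279456, 'fy': 385.52605541279456, 'cx': 261.8282823622413, 'cy': 195.4286447429741, 'position': array([1328.31235166, -503.49456017,  555.12690269]), 'attitude': array([59.5145989 , -1.25431745, 60.00413236])}
{'time': 0.0, 'joint_pos': array([-7.27315602e+01,  7.51340712e+00,  8.53297919e+01, -2.63669927e-04,
        8.72636530e+01, -4.89285702e+00]), 'qd': array([ 0.04983309,  0.08288964, -0.01225328, -0.05559186,  0.01410274,
        0.0554181 ]), 'joint_efforts': array([-1.41755936e-03, -5.69393528e+01, -5.00554347e+01, -2.27512505e-04,
        1.48650329e-02,  3.48038918e-05]), 'tool_pos': array([ 226.18229093, -555.12642364,  230.25727696]), 'tcp_rot': array([-1.79991149e+02,  1.06485074e-01, -6.78386822e+01]), 'ft_force': array([ 0.48645118, -0.45906704, -0.01110907]), 'wrist_torque': array([0.01637842, 0.0092465 , 0.01781669]), '
[... 1115 characters left out ...]
 233.6] 0.7 [ 579.8 -141.6    0. ]
scene shuttle_block_lip [197.4 126. ] 0.64 [ 414.1 -369.4   36. ]
scene shuttle_block_front [197.1 128.3] 0.75 [ 378.3 -358.2   15. ]
scene shuttle_block [230.2 134.2] 0.89 [ 516.7 -379.4    0. ]
scene mirror_mount [224.3 250.7] 0.74 [ 656.2 -133.1   22. ]
scene mirror_mount [259.8 278. ] 0.69 [ 799.5 -145.    22. ]
scene mirror_mount [237.7 309.5] 0.61 [767.8 -39.3  22. ]
scene beam_block [224.9 130.2] 0.81 [ 522.8 -387.2   22. ]
scene collet_knob [216.9 264.7] 0.59 [616.1 -69.7   0. ]
scene collet_knob [241.2 167. ] 0.41 [ 596.6 -323.6    0. ]
scene lens_tube [242.4 166.9] 0.7 [ 600.9 -325.2    0. ]
scene lens_tube [196.2 128.5] 0.4 [ 347.3 -352.5    0. ]
```

```bash
python3 - <<'E'
import cv2,numpy as np
a=cv2.imread('pics/top0.png')[90:310,200:440]
b=cv2.imread('pics/scene0.png')[140:310,60:360]
cv2.imwrite('pics/a.png',cv2.resize(a,None,fx=2.7,fy=2.7,interpolation=cv2.INTER_CUBIC))
cv2.imwrite('pics/b.png',cv2.resize(b,None,fx=2.6,fy=2.6,interpolation=cv2.INTER_CUBIC))
E
```

```text
(no output)
```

View pics/a.png

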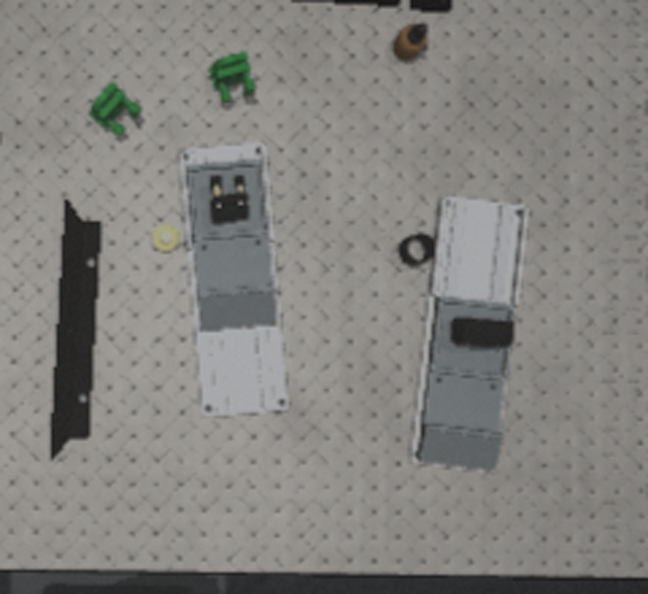

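View pics/b.png

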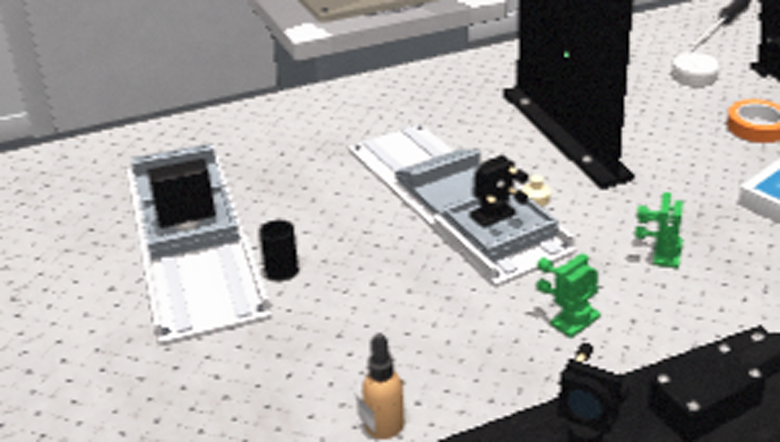

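```bash
python3 - <<'E'
from h import *
f=lambda x,y:(90+y/2.7,200+x/2.7)
P={'M base rearL':(183,150,6),'M rearR':(265,145,6),'M frontL':(203,415,6),'M frontR':(288,410,6),'M tray frontL':(200,332,18),'M tray frontR':(277,326,18),'M lipL':(199,292,36),'M lipR':(272,295,36),
'B rearL':(443,198,6),'B rearR':(527,207,6),'B frontL':(413,462,6),'B tray frontL':(421,466,18),'B tray frontR':(496,471,18),'B lipL':(425,428,36),'B lipR':(503,434,36)}
for k,(x,y,z) in P.items(): print(k,atz('top',f(x,y),z).round(0))
g=lambda x,y:(140+y/2.6,60+x/2.6)
for k,(x,y) in {'screen near foot':(630,180),'screen far foot':(508,93)}.items(): print(k,atz('scene',g(x,y),0).round(0))
# edge line via gradient on grey tray front (block)
for c in ('top',):
    for r in place_of(c,'screen_plate')[:2]: print(r,atz(c,r['at'],0))
E
```

```text
M base rearL [711. -86.   6.]
M rearR [ 718. -171.    6.]
M frontL [ 437. -109.    6.]
M frontR [ 443. -197.    6.]
M tray frontL [ 522. -105.   18.]
M tray frontR [ 529. -184.   18.]
M lipL [ 563. -103.   36.]
M lipR [ 560. -177.   36.]
B rearL [ 664. -356.    6.]
B rearR [ 656. -444.    6.]
B frontL [ 391. -326.    6.]
B tray frontL [ 388. -332.   18.]
B tray frontR [ 384. -408.   18.]
B lipL [ 428. -332.   36.]
B lipR [ 423. -410.   36.]
screen near foot [632.  38.   0.]
screen far foot [404.  21.   0.]
```

>>> apply_moves:
  targets: "0 0 0.1 -2.6 -3.7 2.0 0; 0 0 0.2 -5.2 -7.4 4.5 0; 0 0 0.3 -7.8 -11.1 7 0; 0 0 0.4 -10.4 -14.8 9.5 0; 0 0 0.497 -13.1 -18.7 12 0"

```text
time: 1.65
tool_pos: [346.5, -368.7, 114.6]
tcp_rot: [-180.0, -0.0, -96.6]
ft_force: [0.4, -0.2, -0.1]
finger_gap: 12.4
```

>>> apply_moves:
  targets: "0 0 0 0 0 3 0; 0 0 0 0 0 6 0; 0 0 0 0 0 8.6 0; 0 0 0 0 0 9.7 0; 0 0 0 0 0 9.7 0"

```text
time: 2.15
tool_pos: [345.0, -369.0, 16.8]
tcp_rot: [179.9, 0.1, -96.3]
ft_force: [-0.7, 0.2, -0.1]
finger_gap: 0.0
```

```bash
python3 - <<'E'
from h import *
im=snapshot('scene');s=sense();print(s['tool_pos'],s['tcp_rot'],s['ft_force'],s['finger_gap'])
cv2.imwrite('pics/c.png',cv2.resize(im[150:270,70:220,::-1],None,fx=4,fy=4,interpolation=cv2.INTER_CUBIC))
E
```

```text
[ 345.75098187 -370.07316988   18.30712069] [ 1.79958672e+02  4.08990281e-02 -9.63200873e+01] [-0.34290212 -0.77436655  0.8960701 ] -0.1078202582894508
```

View pics/c.png

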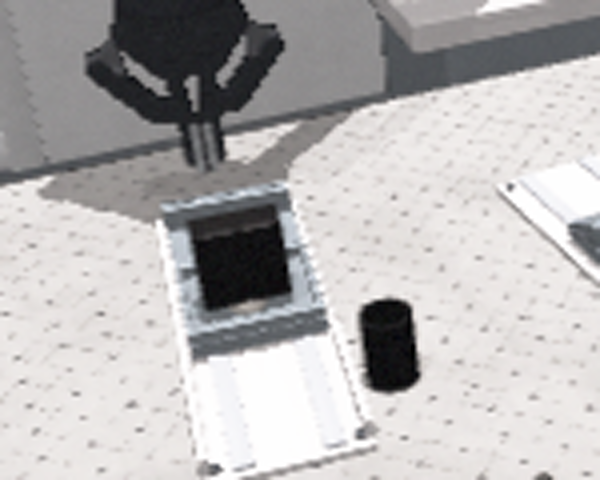

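>>> apply_moves:
  targets: "0 0 0 -0.3 -0.6 0.4 0; 0 0 0 -0.5 -1.2 0.4 0; 0 0 0 -0.5 -1.7 0.4 0; 0 0 0 -0.5 -2.1 0.4 0; 0 0 0 -0.5 -2.5 0.4 0"

```text
time: 2.7
tool_pos: [372.1, -368.3, 14.8]
tcp_rot: [-180.0, -0.0, -96.3]
ft_force: [0.8, -1.2, 0.0]
finger_gap: -0.2
```

>>> apply_moves:
  targets: "0 0 0 0 -0.4 0 0; 0 0 0 0 -0.8 0 0; 0 0 0 0 -1.2 0 0; 0 0 0 0 -1.6 0 0; 0 0 0 0 -2.0 0 0"

```text
time: 3.2
tool_pos: [391.4, -370.2, 14.3]
tcp_rot: [180.0, 0.0, -96.3]
ft_force: [-2.4, -0.0, 2.5]
finger_gap: 0.1
```

>>> apply_moves:
  targets: "0 0 0 0 -0.5 0 0; 0 0 0 0 -1.0 0 0; 0 0 0 0 -1.5 0 0; 0 0 0 0 -2.0 0 0; 0 0 0 0 -2.5 0 0"

```text
time: 3.7
tool_pos: [416.5, -373.0, 14.3]
tcp_rot: [180.0, -0.0, -96.3]
ft_force: [-1.9, -0.5, 1.4]
finger_gap: 0.0
```

>>> apply_moves:
  targets: "0 0 0 0 -0.5 0 0; 0 0 0 0 -1.0 0 0; 0 0 0 0 -1.5 0 0; 0 0 0 0 -2.0 0 0; 0 0 0 0 -2.4 0 0"

```text
time: 4.2
tool_pos: [440.4, -375.6, 14.3]
tcp_rot: [-180.0, -0.0, -96.3]
ft_force: [-2.2, 0.2, 1.5]
finger_gap: -0.2
```

>>> apply_moves:
  targets: "0 0 0 0 -0.2 0 0; 0 0 0 0 -0.4 0 0; 0 0 0 0 -0.6 0 0; 0 0 0 0 -0.8 0 0; 0 0 0 0 -1.0 0 0"

```text
time: 4.7
tool_pos: [449.9, -376.7, 14.3]
tcp_rot: [180.0, 0.0, -96.3]
ft_force: [-2.4, -1.1, 1.1]
finger_gap: -0.3
```

>>> apply_moves:
  targets: "0 0 0 0 -0.15 0 0; 0 0 0 0 -0.3 0 0; 0 0 0 0 -0.45 0 0; 0 0 0 0 -0.6 0 0; 0 0 0 0 -0.7 0 0"

```text
time: 5.2
tool_pos: [456.9, -377.4, 14.3]
tcp_rot: [180.0, 0.0, -96.3]
ft_force: [-2.6, -0.3, 0.7]
finger_gap: -0.1
```

```bash
python3 - <<'E'
from h import *
im=snapshot('scene');im2=snapshot('top');s=sense();print(s['tool_pos'],s['ft_force'])
a=cv2.resize(im[150:270,70:220],(600,480)) ;b=cv2.resize(im2[150:270,320:440],(480,480))
cv2.imwrite('pics/d.png',cv2.resize(np.hstack([a,b]),(800,356))[:,:,::-1])
E
```

```text
[ 457.05699044 -377.46257868   14.34053348] [-0.98255418 -0.33604473 -0.22236558]
```

View pics/d.png

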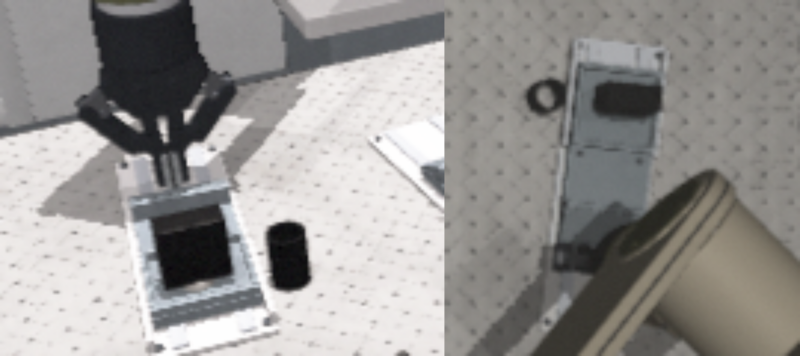

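>>> apply_moves:
  targets: "0 0 0 0 -0.1 0 0; 0 0 0 0 -0.2 0 0; 0 0 0 0 -0.3 0 0; 0 0 0 0 -0.4 0 0; 0 0 0 0 -0.5 0 0"

```text
time: 5.8
tool_pos: [461.9, -378.0, 14.3]
tcp_rot: [180.0, 0.0, -96.3]
ft_force: [-2.9, -0.3, 0.1]
finger_gap: 0.2
```

>>> apply_moves:
  targets: "0 0 0 0 -0.1 0 0; 0 0 0 0 -0.2 0 0; 0 0 0 0 -0.3 0 0; 0 0 0 0 -0.35 0 0; 0 0 0 0 -0.4 0 0"

```text
time: 6.3
tool_pos: [463.2, -378.1, 14.1]
tcp_rot: [179.7, 0.1, -96.3]
ft_force: [-16.4, 2.1, 10.9]
finger_gap: -0.0
```

>>> apply_moves:
  targets: "0 0 0 0 0.4 0 0; 0 0 0 0 1.5 0 0; 0 0 0 0 3.0 -1 0; 0 0 0 0 3.5 -5 0; 0 0 0 0 3.5 -10 0"

```text
time: 6.8
tool_pos: [428.3, -372.5, 112.3]
tcp_rot: [179.7, 0.2, -96.3]
ft_force: [0.6, -1.5, 0.6]
finger_gap: -0.2
```

>>> apply_moves:
  targets: "0 0 -0.04 -4 -2.2 0 0; 0 0 -0.08 -8 -4.3 0 0; 0 0 -0.12 -12 -6.5 0 0; 0 0 -0.16 -16 -8.6 0 0; 0 0 -0.197 -20 -10.8 0 0"

```text
time: 7.3
tool_pos: [561.0, -186.0, 114.6]
tcp_rot: [-179.9, -0.0, -84.9]
ft_force: [0.5, -0.5, 0.1]
finger_gap: -0.4
```

```bash
python3 - <<'E'
from h import *
im=snapshot('scene');im2=snapshot('top');s=sense();print(s['tool_pos'],s['tcp_rot'],s['ft_force'])
for r in place_of('scene','shuttle_block_front')[:2]+place_of('scene','shuttle_mirror_lip')[:2]: print(r)
a=cv2.resize(im[140:280,80:280],(600,420)) ;b=cv2.resize(im2[130:280,230:430],(560,420))
cv2.imwrite('pics/e.png',cv2.resize(np.hstack([a,b]),(800,290))[:,:,::-1])
E
```

```text
[ 562.80748761 -182.80378169  114.60080249] [-1.79862561e+02  8.01998950e-02 -8.46642280e+01] [-0.14948212 -0.00299679 -0.4483084 ]
{'at': [213.5, 131.0], 'confidence': 0.64}
{'at': [224.5, 251.9], 'confidence': 0.26}
{'at': [201.4, 230.9], 'confidence': 0.59}
```

View pics/e.png

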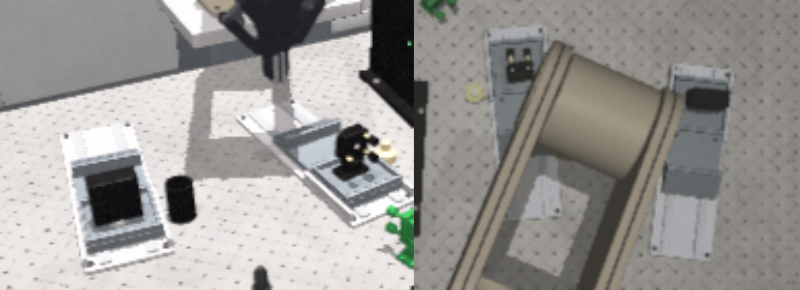

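>>> apply_moves:
  targets: "0 0 0 -1.5 -1 0 0; 0 0 0 -3 -2 0 0; 0 0 0 -4.2 -3.1 0.5 0; 0 0 0 -4.2 -3.1 4 0; 0 0 0 -4.2 -3.1 6.0 0"

```text
time: 8.0
tool_pos: [586.9, -143.4, 52.3]
tcp_rot: [179.9, 0.0, -85.1]
ft_force: [-0.3, -0.3, -1.0]
finger_gap: -0.3
```

```bash
python3 - <<'E'
from h import *
im=snapshot('scene');s=sense();print(s['tool_pos'],s['tcp_rot'],s['ft_force'])
cv2.imwrite('pics/f.png',cv2.resize(im[150:270,180:310,::-1],None,fx=5,fy=5,interpolation=cv2.INTER_CUBIC))
E
```

```text
[ 584.23470275 -142.74834824   48.35414757] [ 1.79641784e+02  1.43178319e-01 -8.50736373e+01] [-2.94018406  0.46598491 -2.98701641]
```

View pics/f.png

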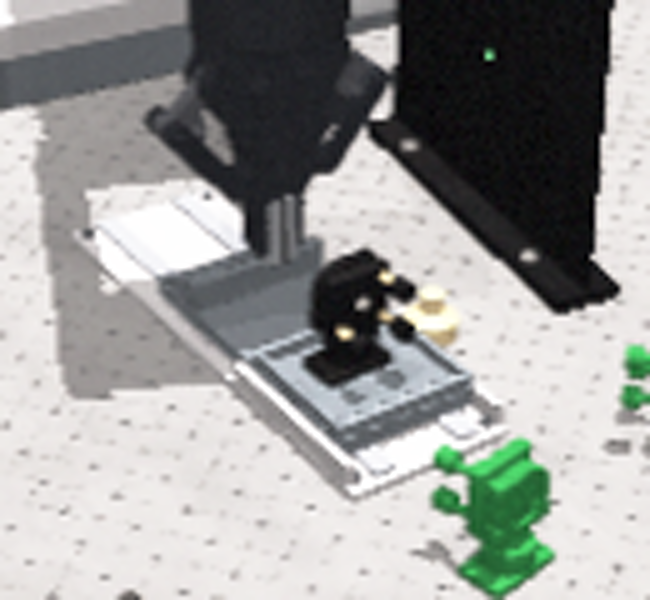

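>>> apply_moves:
  targets: "0 0 0 0 -0.3 0 0; 0 0 0 0 -0.5 0 0; 0 0 0 0 -0.5 0.4 0; 0 0 0 0 -0.5 0.8 0; 0 0 0 0 -0.5 1.0 0"

```text
time: 8.55
tool_pos: [592.7, -142.8, 44.5]
tcp_rot: [-180.0, -0.0, -85.0]
ft_force: [0.3, -0.3, 0.1]
finger_gap: -0.0
```

>>> apply_moves:
  targets: "0 0 0 0 0 0.5 0; 0 0 0 0 0 1.0 0; 0 0 0 0 0 1.4 0; 0 0 0 0 0 1.7 0; 0 0 0 0 0 1.8 0"

```text
time: 9.05
tool_pos: [592.2, -142.6, 25.7]
tcp_rot: [180.0, 0.0, -85.0]
ft_force: [-0.6, -0.9, -0.2]
finger_gap: -0.5
```

>>> apply_moves:
  targets: "0 0 0 0 0.4 0 0; 0 0 0 0 0.8 0 0; 0 0 0 0 1.2 0 0; 0 0 0 0 1.6 0 0; 0 0 0 0 2.0 0 0"

```text
time: 9.55
tool_pos: [572.7, -144.5, 26.6]
tcp_rot: [-179.9, -0.0, -85.0]
ft_force: [3.3, -0.3, -1.2]
finger_gap: -0.1
```

>>> apply_moves:
  targets: "0 0 0 0 0.4 0 0; 0 0 0 0 0.8 0 0; 0 0 0 0 1.2 0 0; 0 0 0 0 1.6 0 0; 0 0 0 0 2.0 0 0"

```text
time: 10.05
tool_pos: [552.6, -146.5, 26.6]
tcp_rot: [-180.0, -0.0, -85.0]
ft_force: [1.6, -2.2, 0.6]
finger_gap: -0.1
```

>>> apply_moves:
  targets: "0 0 0 0 0.4 0 0; 0 0 0 0 0.8 0 0; 0 0 0 0 1.2 0 0; 0 0 0 0 1.6 0 0; 0 0 0 0 2.0 0 0"

```text
time: 10.55
tool_pos: [532.5, -147.9, 26.4]
tcp_rot: [-180.0, -0.0, -85.0]
ft_force: [2.9, -1.9, 1.4]
finger_gap: 0.1
```

>>> apply_moves:
  targets: "0 0 0 0 0.4 0 0; 0 0 0 0 0.8 0 0; 0 0 0 0 1.2 0 0; 0 0 0 0 1.6 0 0; 0 0 0 0 2.0 0 0"

```text
time: 11.05
tool_pos: [512.5, -149.7, 26.3]
tcp_rot: [180.0, -0.0, -85.0]
ft_force: [3.2, -0.9, 0.3]
finger_gap: -0.1
```

>>> apply_moves:
  targets: "0 0 0 0 0.25 0 0; 0 0 0 0 0.5 0 0; 0 0 0 0 0.75 0 0; 0 0 0 0 0.95 0 0; 0 0 0 0 1.1 0 0"

```text
time: 11.55
tool_pos: [501.7, -150.6, 26.3]
tcp_rot: [180.0, 0.0, -85.0]
ft_force: [2.3, -1.9, -0.3]
finger_gap: -0.2
```

>>> apply_moves:
  targets: "0 0 0 0 0.1 0 0; 0 0 0 0 0.2 0 0; 0 0 0 0 0.3 0 0; 0 0 0 0 0.4 0 0; 0 0 0 0 0.5 0 0"

```text
time: 12.05
tool_pos: [496.8, -151.0, 26.3]
tcp_rot: [180.0, -0.0, -85.0]
ft_force: [2.1, -2.4, 0.6]
finger_gap: -0.3
```

>>> apply_moves:
  targets: "0 0 0 0 0.1 0 0; 0 0 0 0 0.2 0 0; 0 0 0 0 0.3 0 0; 0 0 0 0 0.4 0 0; 0 0 0 0 0.5 0 0"

```text
time: 12.55
tool_pos: [491.8, -151.5, 26.3]
tcp_rot: [180.0, 0.0, -85.0]
ft_force: [2.2, -1.0, -1.1]
finger_gap: -0.2
```

>>> apply_moves:
  targets: "0 0 0 0 0.08 0 0; 0 0 0 0 0.16 0 0; 0 0 0 0 0.24 0 0; 0 0 0 0 0.32 0 0; 0 0 0 0 0.4 0 0"

```text
time: 13.05
tool_pos: [488.6, -151.7, 26.5]
tcp_rot: [-179.9, -0.0, -85.0]
ft_force: [8.4, -1.4, -4.9]
finger_gap: 0.3
```

Force is rising; a little more to confirm the stop.

>>> apply_moves:
  targets: "0 0 0 0 0.05 0 0; 0 0 0 0 0.1 0 0; 0 0 0 0 0.15 0 0; 0 0 0 0 0.2 0 0; 0 0 0 0 0.2 0 0"

```text
time: 13.55
tool_pos: [488.5, -151.8, 26.6]
tcp_rot: [-179.7, -0.0, -85.0]
ft_force: [15.9, -1.6, -11.8]
finger_gap: -0.1
```

>>> apply_moves:
  targets: "0 0 0 0 -0.3 0 0; 0 0 0 0 -0.8 0 0; 0 0 0 0 -1.4 0 0; 0 0 0 0 -1.6 0 0; 0 0 0 0 -1.6 -0.5 0"

```text
time: 14.05
tool_pos: [501.4, -150.2, 30.7]
tcp_rot: [179.9, 0.0, -85.0]
ft_force: [0.7, 0.4, -0.0]
finger_gap: 0.0
```

>>> apply_moves:
  targets: "0 0 0 0 0 -2 0; 0 0 0 0 0 -5 0; 0 0 0 0 0 -8 0; 0 0 0 0 0 -11 0; 0 0 0 0 0 -14 0"

```text
time: 14.55
tool_pos: [501.5, -150.5, 172.9]
tcp_rot: [180.0, 0.0, -85.0]
ft_force: [1.4, -0.9, -0.2]
finger_gap: -0.2
```

>>> apply_moves:
  targets: "0 0 0 4 0 0 0; 0 0 0 8 0 0 0; 0 0 0 12 1 0 0; 0 0 0 16 3 0 0; 0 0 0 20 5 0 0"

```text
time: 15.05
tool_pos: [468.7, -355.5, 171.6]
tcp_rot: [180.0, 0.0, -85.0]
ft_force: [0.5, 0.2, 0.6]
finger_gap: -0.1
```

>>> apply_moves:
  targets: "0 0 0 4 1 0 0; 0 0 0 8 2 0 0; 0 0 0 12 4 0 0; 0 0 0 16 6 0 0; 0 0 0 20 8 0 0"

```text
time: 15.55
tool_pos: [406.0, -561.8, 171.5]
tcp_rot: [180.0, 0.0, -85.0]
ft_force: [1.8, 0.1, -0.9]
finger_gap: -0.1
```

```bash
python3 - <<'E'
from h import *
im=snapshot('scene');im2=snapshot('top');s=sense();print(s['time'],s['tool_pos'],s['ft_force'])
for c in('top','scene'):
  for q,z in(('shuttle_mirror_lip',36),('shuttle_mirror_front',15),('shuttle_block_lip',36),('shuttle_block_front',15),('mirror_mount',22),('beam_block',22),('collet_knob',0),('lens_tube',0)):
    for r in place_of(c,q)[:1]: print(c,q,round(r['confidence'],2),atz(c,r['at'],z).round(1))
a=cv2.resize(im[140:290,80:300],(616,420)) ;b=cv2.resize(im2[110:290,230:430],(466,420))
cv2.imwrite('pics/g.png',cv2.resize(np.hstack([a,b]),(800,311))[:,:,::-1])
E
```

```text
15.65 [ 403.19054964 -564.9888505   170.80730173] [0.01361293 0.72871386 0.15745948]
top shuttle_mirror_lip 0.82 [ 474.  -148.9   36. ]
top shuttle_mirror_front 0.88 [ 433.3 -154.2   15. ]
top shuttle_block_lip 0.83 [ 511.7 -379.    36. ]
top shuttle_block_front 0.97 [ 476.6 -369.7   15. ]
top mirror_mount 0.67 [748.3  -9.2  22. ]
top collet_knob 0.57 [617.5 -66.    0. ]
top lens_tube 0.62 [ 615. -325.    0.]
scene shuttle_mirror_lip 0.65 [ 461.7 -150.7   36. ]
scene shuttle_mirror_front 0.9 [ 423.6 -152.3   15. ]
scene shuttle_block_lip 0.82 [ 502.4 -375.8   36. ]
scene shuttle_block_front 0.58 [ 456.2 -370.3   15. ]
scene mirror_mount 0.79 [765.6 -39.2  22. ]
scene beam_block 0.83 [ 619.7 -395.2   22. ]
scene collet_knob 0.49 [620.1 -62.2   0. ]
scene lens_tube 0.73 [ 602.1 -322.2    0. ]
```

View pics/g.png

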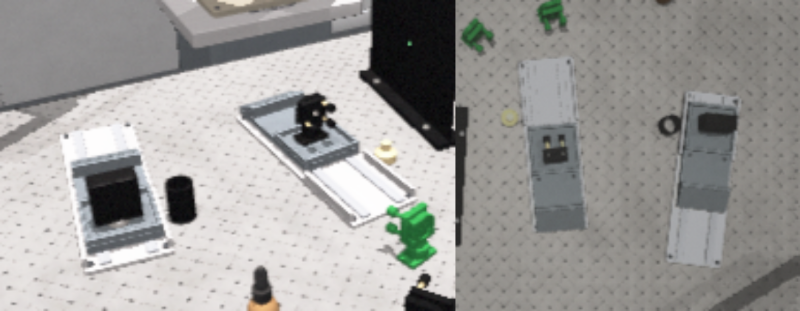

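```bash
python3 -c "
from bench import *
hand_in(); print(sense()['time'])"
```

```text
the job is handed in; nothing more can be done
the job is handed in; nothing more can be done
```

The job is done and handed in at about 15.7 s of the 45 s allowed. I used closed fingertips only. First I pushed the beam-block tray home by its front edge. Then I hooked behind the lip of the mirror-mount tray and drew it out.

- **Beam-block tray:** friction held at about 2–3 N on the way in, then rose to about 16 N at the rear stop. The last picture shows it home with the beam block standing.
- **Mirror-mount tray:** force again rose to about 16 N while the tool stood still at the front stop. The top camera puts the lip's travel at about 91 mm, against the 90 mm given. The mirror mount is still standing.
- **Everything else:** in the last picture the knob, lens tube and green look-alikes are where they were, and the robot is clear of everything (force near 0 N).

**Checks that disagreed:**
- The two cameras' estimates of the tray points differ by 9 to 20 mm. I therefore relied on the stop forces and the pictures for the end positions.
- In the last look the network reported "mirror_mount" at the positions of the green look-alikes, so I confirmed the black mount by eye.
- The network also missed the beam block in the top view, but found it in the other camera.

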